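# Level the plate-pouring table

## Robot

A 6-joint arm with a two-finger parallel gripper is mounted at the origin on the work surface. World frame = base frame: x ahead of the robot, y to its left, z up, the work surface at z = 0. Lengths are in m, angles in rad, forces in N, time in s.
With the tool pointing down it reaches from about 0.225 to 0.875 m from the base axis. Payload 3.4 kg.
Tool frame: the origin (TCP) lies on the centre line of the jaws, within the pads' length; the fingertips stand 22 mm ahead of it and the grasp point (between the pads) lies 3 mm ahead of it; z points along the fingers, x is the direction in which the jaws open and shut, and the axes are right-handed (so a half turn about z gives the same grasp; the last joint's range is limited). The gripper opens to 85 mm and grips with 20 to 120 N. Pads are 22 mm wide; open, the fingers measure 114 mm over their backs; the gripper's body (76 mm by 85 mm) begins 54 mm behind the grasp point. The pads swing forward as they close: fully open they stand 13 mm farther back than shut.
Start: joints at [-0.121, 0.276, 1.505, -0, 1.361, -0.121], TCP at [0.575, -0, 0.253] pointing down, gripper open.
Joint ranges: [-2.89, 2.89], [-0.75, 2.08], [0.22, 2.7], [-1.18, 4.32], [0.11, 2.71], [-2.7, 2.7]. Speed limits (rad/s): [2.57, 2.57, 3.14, 3.14, 3.14, 3.14].

## Interface

Orientations are given as a unit quaternion [w, x, y, z].
In Python, from plant import env, optics, job_done gives the robot as it stands.
- The arm moves only by the tool carry_out, never from a script. Its argument "plan" is a list that holds one entry, the list of rows, each a list of 5 numbers: the opening, from 0 (shut) to 1 (fully open), then the shift along the tool's x, y, z in cm, then the turn about the tool's z in degrees. In form: [[[claw, x, y, z, twist], ...]]. A call has 1 to 10 rows; each row is the pose to reach, as a shift and turn from the pose measured when the call began, along the tool's axes at that moment; what a row does not reach only later rows make up. A row lasts 1/12 s, in which the tool goes at most 41.7 mm and 7.16 degrees, less where a joint would pass 70% of its speed; a pose out of reach is approached as far as the arm can. A call with a gripper value outside its range is refused whole. The fingers move at their own pace and stop on an object; "force" is the grip in N (left out, the last holds). Time passes only in rows, so rows that repeat a pose let the fingers close. It gives the time, the measured TCP pose, the force and the opening at its end, in the units of the state.
- env.get_state(): the state, without advancing time (a new reading comes with each control period).
- optics.capture(name): name is "scene" or "side" or "wrist"; returns the picture (400x640x3 uint8, red, green, blue); there is no depth.
- optics.camera_params(name): a dict with "fx", "fy", "cx", "cy" (pixels), "k1" (the pictures are not rectified: a ray, as slopes to the right and down, at radius r is drawn at 1 + k1 r^2 times it, then the intrinsics apply), "R" (3x3) and "t" (3): a world point X has camera coordinates R X + t. Camera axes: x right, y down, z forward; pixel columns grow to the right and rows downward; lengths in m; the calibration is good to about 2 mm. A picture is of the moment at which its call begins: read the wrist's pose just before it. camera_params takes no time and is no camera call; for the wrist camera it gives the pose at the moment of the call.
- job_done(): hands the job in, once; it reports no verdict.
The state is a dict: "t": time; "joints": joint angles; "qvel": joint speeds; "effort": joint torques, N m; "ee_pos": TCP position; "tcp_rot": TCP orientation; "force": force on the tool from outside, world axes, zero at the start; "wrist_torque": the same for the moment, N m; "gripper_width": opening from 0.0 (shut) to 1.0 (fully open).
Only numpy, scipy, OpenCV 4.12 (cv2) and the standard library are available. Lean on these libraries where they do the work, as an engineer would, in place of code of your own. Each camera call takes 0.05 s, during which the arm holds its last target. There are 200 camera calls.

## Task

The levelling table is out of true, and the two open dishes on it are about to be poured: turn its foot screws by their T-handles until the bubble in the round vial rests inside the black ring, then stand clear. Leave the table where it stands, the two dishes in place on it, and the bottles and dish stack around it undisturbed.

Things in the scene. Friction and masses are not known exactly. Their poses are not given: they have to be found in the camera images.
- stand: The levelling table: a bare aluminium plate 210 (x) by 270 (y) by 10 mm, about 2.5 kg in all, standing loose on three foot screws with rubber feet. Origin at bench height amid the three screws; the plate reaches from x -70 to +140 mm and y -135 to +135 mm, its top about 50 mm above the bench. In this frame the screws stand at (-45.5, +105), (-45.5, -105) and (114.5, 0) mm. z is the plate's normal.
- vial_centre (a point): Centre of the round bubble vial on the plate, at (-20, 0) mm in the table's frame, 59 mm above the bench: a dark rim 76 mm across and 8 mm high round a yellow-green window 68 mm across, with a thin black ring of 14 mm inner radius at its middle.
- bubble (a point): Centre of the pale round bubble, 20 mm across, in the vial. It moves to the high side, near the middle 0.6 mm for each milliradian of tilt; it stops near the rim, at most 16 mm off along each of the table's axes, and then tells only which side is high. It settles in about 0.6 s.
- handle_a (a point): Foot screw at (-45.5, +105) mm of the table: centre of its T-bar, a steel bar 80 mm long, 10 wide, 14 high across a dark hub 22 mm across, 96 mm above the bench. x lies along the bar, z up the screw. Turned clockwise from above it screws down through the plate and raises this corner 4 mm a turn; the other way lowers it. Light friction (0.04 N m) holds it where left.
- handle_b (a point): Foot screw at (-45.5, -105) mm of the table, the same as handle_a in every way. Each T-bar's centre is 46 mm above the plate at mid travel, lower when screwed down; the screws stop 1.9 turns either side of mid travel. Any two screws can level the plate.
- handle_c (a point): Foot screw at (114.5, 0) mm of the table, the same as handle_a in every way; it stands alone at the side of the plate farther from the vial.
- dish_l_centre (a point): Centre of an open glass dish on the plate, 90 mm across, 15 mm high, 70 g, at about (65, +75) mm of the table.
- dish_r_centre (a point): Centre of an open glass dish on the plate, 90 mm across, 15 mm high, 70 g, at about (65, -75) mm of the table.
- reagent_bottle_centre (a point): Centre (half-way up) of an amber reagent bottle with a black cap, 90 mm across, 187 mm high, standing close by the table; bystander.
- wash_bottle_centre (a point): A point 75 mm up on the axis of a white wash bottle, 72 mm across and 150 mm high to its cap, with a thin bent spout that reaches 54 mm from the axis (along its x) and 212 mm high, standing close by the table; bystander.
- dish_stack_centre (a point): Centre of a stack of four closed glass dishes, 94 mm across, 64 mm high, standing close by the table; bystander.

How it is judged:
At the end, for the whole second after the job is handed in: The bubble rests inside the ring (its centre within 4.5 mm of the vial's), the table is at rest within 40 mm of where it stood, both dishes within 25 mm and the bottles and dish stack within 30 mm of where they were (distance between bubble and vial_centre below 0.0045 m and linear speed of stand below 0.01 m/s and distance of stand from where it was at the start of the episode below 0.04 m and distance of each of reagent_bottle_centre, wash_bottle_centre, dish_stack_centre from where it was at the start of the episode below 0.03 m and distance of each of dish_l_centre, dish_r_centre from where it was at the start of the episode below 0.025 m); the robot touches nothing.
It fails at once if the table was shoved more than 40 mm (distance of stand from where it was at the start of the episode above 0.04 m).
It fails at once if a dish on the table was displaced by more than 25 mm, or a bottle or the dish stack was knocked over or displaced by more than 30 mm (distance of any of reagent_bottle_centre, wash_bottle_centre, dish_stack_centre from where it was at the start of the episode above 0.03 m or distance of any of dish_l_centre, dish_r_centre from where it was at the start of the episode above 0.025 m).
It also fails if it takes over 64 s, if anything falls off the work surface, if the arm or the gripper's body presses on something with over 40 N, if the wrist force passes 120 N, or if a joint passes its speed limit or range.

## Working session

There is one attempt and no reset: what is moved stays moved. The work goes in short steps, Python scripts to look and compute and a tool call to move; the robot and the scene stay as the last step left them, time stands still between calls to the robot, and variables do not carry over. Pictures are saved under pics/ and viewed, about 8 in all and at most 12, crops included, and the job is handed in when it is done.

Besides the shell and the picture viewer there is one more tool, called after "Emit:" by a JSON object that holds its "api" and its "payload", one argument or row to a line. carry_out: Moves the arm, as the interface text tells. Its arguments: {"type":"object","properties":{"plan":{"type":"array"},"force":{"type":"number"}},"required":["plan"]}

```bash
mkdir -p pics; ls
python3 - <<'E'
from plant import env, optics
import cv2,numpy as np
s=env.get_state();print(s)
for n in("scene","side","wrist"):
    p=optics.camera_params(n);print(n,{k:np.round(v,4).tolist() for k,v in p.items()})
    cv2.imwrite(f"pics/{n}0.png",optics.capture(n)[:,:,::-1])
E
```

```text
pics
{'t': 0.0, 'joints': array([-1.21022684e-01,  2.76596702e-01,  1.50611205e+00,  8.34315900e-06,
        1.36069008e+00, -1.21020639e-01]), 'qvel': array([ 0.00098437,  0.00081145, -0.00043194,  0.00057041, -0.00025535,
        0.00100492]), 'effort': array([ 6.20495921e-04, -4.16768074e+01, -2.45808578e+01, -1.52056768e-04,
        1.11346930e-02,  1.69860516e-05]), 'ee_pos': array([5.74525537e-01, 4.20858881e-05, 2.52447095e-01]), 'tcp_rot': array([-1.13075716e-04,  9.99999592e-01, -1.89609660e-06, -8.95989218e-04]), 'force': array([-0.49594169, -1.37277114, -0.23120742]), 'wrist_torque': array([ 0.02696604,  0.01761541, -0.04609924]), 'gripper_width': 1.0004615835489161}
scene {'fx': 371.8735, 'fy': 371.8735, 'cx': 311.4759, 'cy': 201.9206, 'k1': -0.0595, 'R': [[0.236, 0.9718, 0.001], [0.5427, -0.131, -0.8297], [-0.8061, 0.1963, -0.5582]], 't': [-0.1786, -0.2412, 1.2446]}
side {'fx': 405.4833, 'fy': 405.4833, 'cx': 321.3061, 'cy': 202.2742, 'k1': -0.0489, 'R': [[-0.8335, -0.5525, 0.0017], [-0.3399, 0.5104, -0.7899], [0.4356, -0.659, -0.6132]], 't': [0.4999, 0.2517, 0.7198]}
wrist {'fx': 315.3634, 'fy': 315.3634, 'cx': 320.6846, 'cy': 201.094, 'k1': -0.0384, 'R': [[1.0, -0.0001, -0.0019], [0.0005, -0.9571, 0.2897], [-0.0018, -0.2897, -0.9571]], 't': [-0.5737, -0.0388, 0.3795]}
```

View pics/wrist0.png

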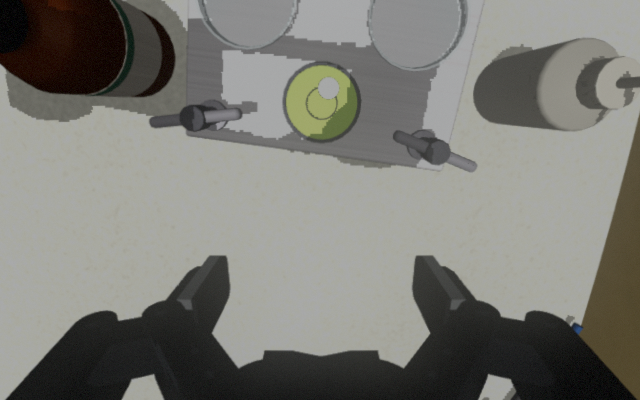

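View pics/scene0.png

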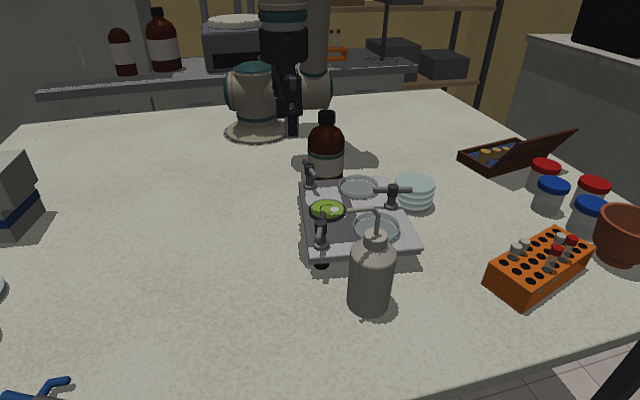

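View pics/side0.png

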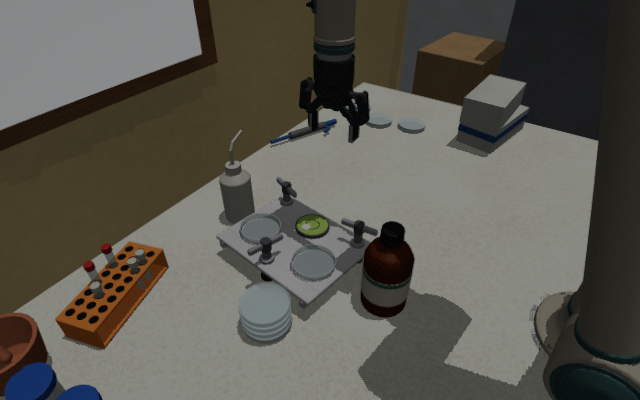

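The wrist view shows handle A near (196,118), B near (435,150), the vial at (321,102) with the bubble up and to the right at (329,88). The reagent bottle is at left and the wash bottle at right. The scene and side views show C on the far side between the dishes, with the dish stack beyond it.

```bash
cat > h.py <<'E'
from plant import env, optics
import cv2,numpy as np
def ray(p,uv):
    K=np.array([[p['fx'],0,p['cx']],[0,p['fy'],p['cy']],[0,0,1]])
    n=cv2.undistortPoints(np.array([[uv]],float),K,np.array([p['k1'],0,0,0,0]))[0,0]
    R=np.array(p['R']);t=np.array(p['t']).ravel()
    return -R.T@t, R.T@np.array([n[0],n[1],1])
def at(p,uv,z):
    o,d=ray(p,uv); return o+d*(z-o[2])/d[2]
def tri(*pu):
    A=np.zeros((3,3));b=np.zeros(3)
    for p,uv in pu:
        o,d=ray(p,uv);d/=np.linalg.norm(d);M=np.eye(3)-np.outer(d,d);A+=M;b+=M@o
    return np.linalg.solve(A,b)
E
cat > look.py <<'E'
from h import *
import sys
def blobs(m,amin):
    n,l,s,c=cv2.connectedComponentsWithStats(m.astype(np.uint8))
    return [(s[i,4],c[i]) for i in range(1,n) if s[i,4]>amin]
def vial(img):
    hsv=cv2.cvtColor(img,cv2.COLOR_RGB2HSV)
    m=cv2.inRange(hsv,(24,90,60),(42,255,255))
    cs,_=cv2.findContours(m,cv2.RETR_EXTERNAL,cv2.CHAIN_APPROX_NONE)
    c=cv2.convexHull(max(cs,key=cv2.contourArea))
    e=cv2.fitEllipse(c)
    inside=cv2.drawContours(np.zeros(m.shape,np.uint8),[c],-1,255,-1)
    inside=cv2.erode(inside,np.ones((3,3)))
    b=cv2.bitwise_and(cv2.inRange(hsv,(0,0,110),(180,80,255)),inside)
    n,l,s,ce=cv2.connectedComponentsWithStats(b)
    i=1+np.argmax(s[1:,4]) if n>1 else 0
    return e,ce[i],s[i,4]
if __name__=="__main__":
  for name in sys.argv[1:]:
    p=optics.camera_params(name);img=optics.capture(name)
    e,b,ar=vial(img)
    v=at(p,e[0],.059);bb=at(p,b,.059)
    print(name,np.round(e[0],1),np.round(e[1],1),'bub',np.round(b,1),ar,'vial',v.round(4),'diff mm',((bb-v)*1e3).round(1))
E
python3 look.py wrist scene side
python3 - <<'E'
from h import *
w=optics.camera_params('wrist');sc=optics.camera_params('scene');sd=optics.camera_params('side')
for n,uv in dict(A=(196,117),Aend1=(152,122),Aend2=(240,113),B=(435,150),B1=(397,135),B2=(474,166)).items(): print(n,at(w,uv,.1).round(4))
print('A tri',tri((w,(196,117)),(sd,(359,228))).round(4))
print('B tri',tri((w,(435,150)),(sd,(286,189))).round(4))
print('C tri',tri((sc,(392,188)),(sd,(265,243))).round(4))
for n,a,b in [('C ends',(372,189),(412,190)),]: print(n,at(sc,a,.1).round(4),at(sc,b,.1).round(4))
print('C side ends',at(sd,(249,249),.1).round(4),at(sd,(282,238),.1).round(4))
print('bottle cap top',tri((sc,(326,114)),(sd,(393,229))).round(4))
print('wash cap',tri((sc,(374,239)),(sd,(233,167))).round(4), 'spout tip',tri((sc,(346,210)),(sd,(241,132))).round(4))
print('stack top',at(sd,(265,301),.064).round(4),at(sc,(414,183),.064).round(4))
E
```

```text
wrist [321.3 101.9] [70.3 72.7] bub [327.9  87.7] 409 vial [0.5746 0.0765 0.059 ] diff mm [ 6.2 12.9  0. ]
scene [326.8 208.6] [18.8 32.8] bub [334.1 208.6] 47 vial [0.578  0.0754 0.059 ] diff mm [ 3.7 14.5  0. ]
side [312.1 224.9] [19.6 30.9] bub [305.9 226.4] 47 vial [0.5732 0.0764 0.059 ] diff mm [ 8.5 11.5  0. ]
A [0.4688 0.0642 0.1   ]
Aend1 [0.4302 0.0604 0.1   ]
Aend2 [0.5065 0.0672 0.1   ]
B [0.6738 0.0363 0.1   ]
B1 [0.6397 0.049  0.1   ]
B2 [0.7102 0.0223 0.1   ]
A tri [0.4659 0.0638 0.0931]
B tri [0.6767 0.0342 0.0888]
C tri [0.5927 0.2078 0.0983]
C ends [0.5895 0.1657 0.1   ] [0.6118 0.2427 0.1   ]
C side ends [0.606  0.2384 0.1   ] [0.5728 0.1796 0.1   ]
bottle cap top [0.3716 0.127  0.182 ]
wash cap [0.7819 0.0889 0.1404] spout tip [0.7897 0.0404 0.2059]
stack top [0.523  0.2959 0.064 ] [0.5341 0.2922 0.064 ]
```

Emit:
{"api": "carry_out", "payload": {
  "plan": [
    [[0.5,0.6,-4,0,0],[0.5,1.2,-8,0,0],[0.5,1.8,-12,0,0],[0.5,1.8,-12,0,0],[0.5,1.8,-12,0,0],[0.5,1.8,-12,0,0]]
  ]
}}

```text
t: 0.8
ee_pos: [0.5927, 0.12, 0.2527]
tcp_rot: [0.0, 1.0, 0.001, -0.001]
force: [-0.2, -0.6, 0.5]
gripper_width: 0.5
```

```bash
python3 - <<'E'
from h import *
s=env.get_state();print(s['ee_pos'],s['joints'].round(3))
cv2.imwrite("pics/w1.png",optics.capture('wrist')[:,:,::-1])
E
python3 look.py wrist
```

```text
[0.59266309 0.11996452 0.25274873] [ 8.500e-02  3.220e-01  1.439e+00 -1.000e-03  1.382e+00  8.400e-02]
wrist [304.  219.2] [58.9 63.5] bub [309.5 207.5] 297 vial [0.5744 0.0765 0.059 ] diff mm [ 5.9 13.1  0. ]
```

View pics/w1.png

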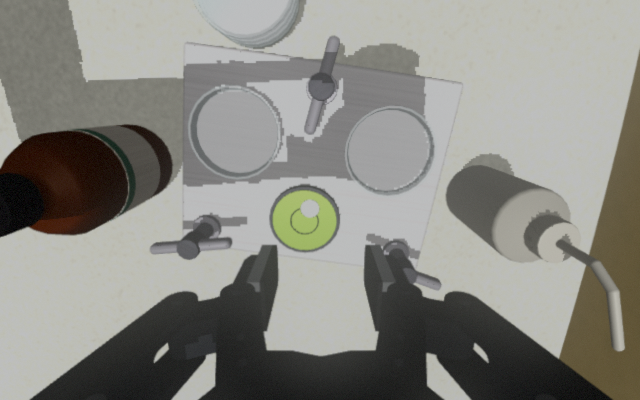

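C is clear: hub at (321,87), bar from (334,42) to (310,130). The stack is above it at (250,20), and both dishes are clear of the handle.

Run:
```python
from h import *
w=optics.camera_params('wrist')
c=at(w,(322,86),.101);a=at(w,(334,41),.1);b=at(w,(310,131),.1)
print(c.round(4),a.round(4),b.round(4),((a+b)/2).round(4),np.degrees(np.arctan2(*(a-b)[1::-1])), np.linalg.norm(a-b))
```

```text
[0.5934 0.2073 0.101 ] [0.6029 0.2413 0.1   ] [0.5831 0.171  0.1   ] [0.593  0.2062 0.1   ] 74.3210288737789 0.07300060224440752
```

Emit:
{"api": "carry_out", "payload": {
  "plan": [
    [[0.4,0,-4,0,7],[0.4,0,-8.7,2,14],[0.4,0,-8.7,5,15.7],[0.4,0,-8.7,8,15.7],[0.4,0,-8.7,11,15.7],[0.4,0,-8.7,13.5,15.7],[0.4,0,-8.7,15,15.7],[0.4,0,-8.7,15,15.7]]
  ],
  "force": 40
}}

```text
t: 1.57
ee_pos: [0.5901, 0.2037, 0.099]
tcp_rot: [0.002, 0.99, -0.138, -0.004]
force: [-0.5, 0.7, -0.2]
gripper_width: 0.402
```

Emit:
{"api": "carry_out", "payload": {
  "plan": [
    [[0,0,0,0,0],[0,0,0,0,0],[0,0,0,0,0],[0,0,0,0,0],[0,0,0,0,0]]
  ],
  "force": 40
}}

```text
t: 1.98
ee_pos: [0.5908, 0.203, 0.0994]
tcp_rot: [0.002, 0.99, -0.138, -0.003]
force: [2.8, -2.5, -5.7]
gripper_width: 0.244
```

```bash
python3 - <<'E'
from h import *
s=env.get_state();print(s['ee_pos'],s['joints'].round(3))
i=np.hstack([optics.capture('scene')[130:300,260:460],optics.capture('side')[130:300,190:390]])
cv2.imwrite("pics/g1.png",cv2.resize(i[:,:,::-1],None,fx=2,fy=2))
E
python3 look.py scene side
```

```text
[0.59080933 0.20297406 0.09940481] [ 0.221  0.469  1.608 -0.002  1.073  0.499]
scene [326.8 208.7] [18.8 32.9] bub [334.5 208.6] 48 vial [0.5783 0.0754 0.059 ] diff mm [ 3.4 15.4  0. ]
side [312.  224.6] [20.2 31.1] bub [305.9 226.4] 47 vial [0.574  0.0757 0.059 ] diff mm [ 7.6 12.2  0. ]
```

View pics/g1.png

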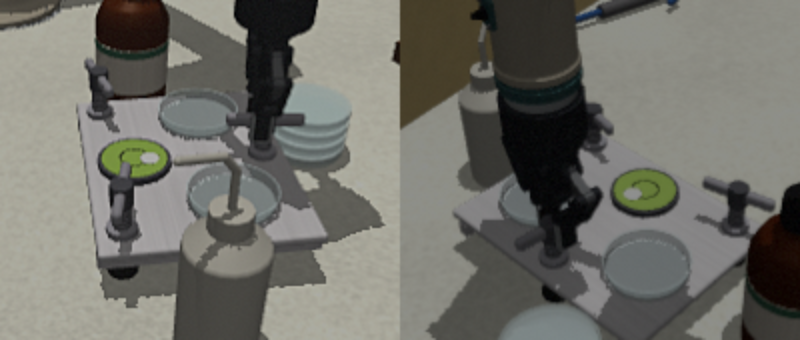

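Gripped on the 22 mm hub, but about 4 mm off centre along the bar. I'll re-centre, then turn.

Emit:
{"api": "carry_out", "payload": {
  "plan": [
    [[0.4,0,0,0,0],[0.4,0,-0.2,0,0],[0.4,0.05,-0.45,0,0],[0.4,0.05,-0.45,0,0],[0.4,0.05,-0.45,0,0],[0,0.05,-0.45,0,0],[0,0.05,-0.45,0,0],[0,0.05,-0.45,0,0],[0,0.05,-0.45,0,0]]
  ]
}}

```text
t: 2.93
ee_pos: [0.5927, 0.2076, 0.0997]
tcp_rot: [0.002, 0.99, -0.138, -0.003]
force: [0.1, 0.4, 2.2]
gripper_width: 0.245
```

Emit:
{"api": "carry_out", "payload": {
  "plan": [
    [[0,0,0,0,-7],[0,0,0,0,-14],[0,0,0,0,-21],[0,0,0,0,-28],[0,0,0,0,-35],[0,0,0,0,-42],[0,0,0,0,-49],[0,0,0,0,-56],[0,0,0,0,-63],[0,0,0,0,-70]]
  ]
}}

```text
t: 3.77
ee_pos: [0.5948, 0.2086, 0.0998]
tcp_rot: [-0.0, 0.889, 0.457, -0.001]
force: [3.4, 2.7, -3.0]
gripper_width: 0.24
```

```bash
python3 look.py scene side;python3 -c "
from h import *
s=env.get_state();print(s['ee_pos'],s['joints'].round(3),s['gripper_width'])"
```

```text
scene [326.9 208.7] [18.9 33. ] bub [333.3 208.7] 46 vial [0.5784 0.0757 0.059 ] diff mm [ 3.1 12.7  0. ]
side [311.9 224.7] [20.2 31.3] bub [306.7 226.1] 51 vial [0.574  0.0761 0.059 ] diff mm [ 6.8 10.   0. ]
[0.59465942 0.20853602 0.09986361] [ 0.227  0.473  1.599 -0.     1.073 -0.717] 0.23927149361552555
```

The direction is right: the bubble came about 2.4 mm back. Continuing.

Emit:
{"api": "carry_out", "payload": {
  "plan": [
    [[0,0,0,0,-7],[0,0,0,0,-14],[0,0,0,0,-21],[0,0,0,0,-28],[0,0,0,0,-35],[0,0,0,0,-42],[0,0,0,0,-49],[0,0,0,0,-56],[0,0,0,0,-63],[0,0,0,0,-70]]
  ]
}}

```text
t: 4.7
ee_pos: [0.5947, 0.2098, 0.0999]
tcp_rot: [-0.001, 0.468, 0.884, 0.0]
force: [1.6, 4.4, -0.6]
gripper_width: 0.242
```

Emit:
{"api": "carry_out", "payload": {
  "plan": [
    [[0,0,0,0,-7],[0,0,0,0,-14],[0,0,0,0,-21],[0,0,0,0,-28],[0,0,0,0,-35],[0,0,0,0,-35],[0,0,0,0,-35],[0.4,0,0,0,-35],[0.4,0,0,0,-35],[0.4,0,0,0,-35]]
  ]
}}

```text
t: 5.53
ee_pos: [0.5941, 0.209, 0.0996]
tcp_rot: [-0.002, 0.181, 0.983, -0.0]
force: [-0.1, 0.2, -0.1]
gripper_width: 0.4
```

```bash
python3 look.py scene side;python3 -c "
from h import *
s=env.get_state();print(s['ee_pos'],s['joints'].round(3),s['gripper_width'])"
```

```text
scene [327.  208.8] [18.7 33.1] bub [331.1 209.3] 46 vial [0.5789 0.0758 0.059 ] diff mm [3.7 7.7 0. ]
side [311.7 224.9] [20.5 30.9] bub [308. 225.] 45 vial [0.5739 0.0768 0.059 ] diff mm [6.5 4.9 0. ]
[0.5943946  0.20922231 0.09970618] [ 2.270e-01  4.730e-01  1.599e+00  2.000e-03  1.073e+00 -2.551e+00] 0.39928848571279796
```

Emit:
{"api": "carry_out", "payload": {
  "plan": [
    [[0.4,0,0,-3,0],[0.4,0,0,-4,7],[0.4,0,0,-4,14],[0.4,0,0,-4,21],[0.4,0,0,-4,28],[0.4,0,0,-4,35],[0.4,0,0,-4,42],[0.4,0,0,-4,49],[0.4,0,0,-4,56],[0.4,0,0,-4,63]]
  ]
}}

```text
t: 6.47
ee_pos: [0.5943, 0.2088, 0.1396]
tcp_rot: [-0.001, 0.671, 0.742, -0.001]
force: [0.1, -0.5, -0.2]
gripper_width: 0.397
```

Emit:
{"api": "carry_out", "payload": {
  "plan": [
    [[0.4,0,0,0,7],[0.4,0,0,0,14],[0.4,0,0,0,21],[0.4,0,0,0,28],[0.4,0,0,0,35],[0.4,0,0,0,42],[0.4,0,0,0,49],[0.4,0,0,0,56],[0.4,0,0,0,63],[0.4,0,0,0,70]]
  ]
}}

```text
t: 7.3
ee_pos: [0.5942, 0.2084, 0.1395]
tcp_rot: [-0.0, 0.976, 0.219, -0.002]
force: [0.1, -0.2, 0.3]
gripper_width: 0.399
```

Emit:
{"api": "carry_out", "payload": {
  "plan": [
    [[0.4,0,0,0,7],[0.4,0,0,0,14],[0.4,0,0,0,21],[0.4,0,0,0,28],[0.4,0,0,0,35],[0.4,0,0,0,42],[0.4,0,0,0,49],[0.4,0,0,0,49],[0.4,0,0,0,49],[0.4,0,0,0,49]]
  ]
}}

```text
t: 8.13
ee_pos: [0.5941, 0.2082, 0.1395]
tcp_rot: [0.001, 0.979, -0.204, -0.002]
force: [-0.2, -0.1, 0.2]
gripper_width: 0.4
```

```bash
python3 look.py wrist scene side;python3 - <<'E'
from h import *
from scipy.spatial.transform import Rotation as R
s=env.get_state();q=s['tcp_rot'];M=R.from_quat([*q[1:],q[0]]).as_matrix()
print(s['ee_pos'],s['joints'].round(3),'yaw',np.degrees(np.arctan2(M[1,0],M[0,0])))
cv2.imwrite("pics/w2.png",optics.capture('wrist')[:,:,::-1])
E
```

```text
wrist [349.2 348.6] [24.3 50.5] bub [319.5 199.5] 256000 vial [0.5707 0.0988 0.059 ] diff mm [ 27.6 121.4   0. ]
scene [327.  208.8] [18.7 33.1] bub [331.  209.4] 48 vial [0.5789 0.0758 0.059 ] diff mm [3.9 7.3 0. ]
side [311.7 224.9] [20.5 30.9] bub [308.1 224.8] 44 vial [0.5739 0.0768 0.059 ] diff mm [6.8 4.3 0. ]
[0.59413579 0.2083093  0.13952186] [0.227 0.437 1.55  0.    1.159 0.638] yaw -23.599349388509008
```

View pics/w2.png

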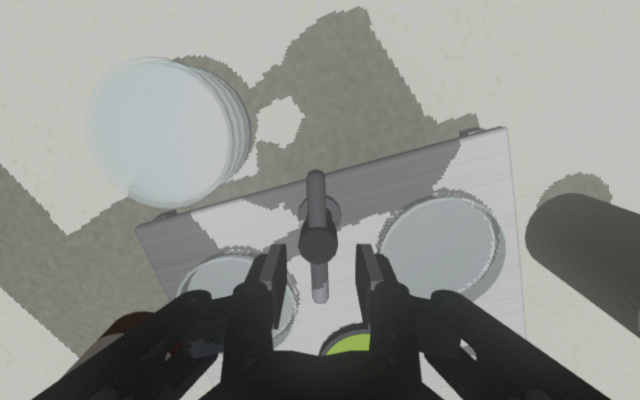

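The bar lies upright between the open jaws from (316,172) to (320,300), hub (318,240), so the alignment is good. Descend, grip, turn 80° more.

Emit:
{"api": "carry_out", "payload": {
  "plan": [
    [[0.4,0,0,2,0],[0.4,0,0,4,0],[0.4,0,0,4,0],[0,0,0,4,0],[0,0,0,4,0],[0,0,0,4,0],[0,0,0,4,0],[0,0,0,4,-7],[0,0,0,4,-14]]
  ]
}}

```text
t: 9.08
ee_pos: [0.5938, 0.2082, 0.0993]
tcp_rot: [0.001, 0.997, -0.081, -0.002]
force: [-1.1, -0.6, -8.1]
gripper_width: 0.245
```

Emit:
{"api": "carry_out", "payload": {
  "plan": [
    [[0,0,0,0,-7],[0,0,0,0,-14],[0,0,0,0,-21],[0,0,0,0,-28],[0,0,0,0,-35],[0,0,0,0,-42],[0,0,0,0,-49],[0,0,0,0,-56],[0,0,0,0,-63],[0,0,0,0,-68]]
  ]
}}

```text
t: 9.92
ee_pos: [0.5953, 0.2093, 0.0993]
tcp_rot: [-0.001, 0.87, 0.493, -0.0]
force: [2.0, 2.8, -10.4]
gripper_width: 0.235
```

Emit:
{"api": "carry_out", "payload": {
  "plan": [
    [[0.4,0,0,0,0],[0.4,0,0,0,0],[0.4,0,0,0,0],[0.4,0,0,-4,0],[0.4,0,0,-8,0],[0.4,0,0,-12,0],[0.4,0,0,-14,0],[0.4,0,0,-14,0]]
  ]
}}

```text
t: 10.58
ee_pos: [0.5987, 0.2097, 0.2471]
tcp_rot: [0.001, 0.871, 0.492, 0.007]
force: [0.5, 0.3, 0.3]
gripper_width: 0.401
```

```bash
python3 look.py scene side;python3 - <<'E'
from h import *
from scipy.spatial.transform import Rotation as R
s=env.get_state();q=s['tcp_rot'];M=R.from_quat([*q[1:],q[0]]).as_matrix()
print(s['ee_pos'],s['joints'].round(3),'yaw',np.degrees(np.arctan2(M[1,0],M[0,0])))
E
```

```text
scene [327.2 208.8] [18.8 32.9] bub [327.5 210.6] 68 vial [0.5791 0.0762 0.059 ] diff mm [ 6.3 -1.2  0. ]
side [311.7 225. ] [20.6 31.1] bub [308.8 224.2] 49 vial [0.5739 0.0772 0.059 ] diff mm [6.6 1.2 0. ]
[0.59586774 0.20907499 0.24124035] [ 2.270e-01  3.660e-01  1.401e+00  1.000e-03  1.372e+00 -8.030e-01] yaw 58.95384351108342
```

Bubble now mostly off along table −y (about 6 mm); going to screw A.

Emit:
{"api": "carry_out", "payload": {
  "plan": [
    [[0.4,-3.5,-0.7,0,-7],[0.4,-7,-1.4,0,-14],[0.4,-10.5,-2.1,0,-21],[0.4,-14,-2.8,0,-28],[0.4,-17,-3.3,0,-36],[0.4,-19,-3.5,0,-36],[0.4,-19,-3.5,0,-36],[0.4,-19,-3.5,0,-36]]
  ]
}}

```text
t: 11.35
ee_pos: [0.4667, 0.0638, 0.2396]
tcp_rot: [-0.001, 0.677, 0.736, 0.001]
force: [0.1, -0.4, -0.3]
gripper_width: 0.401
```

```bash
python3 look.py scene side;python3 - <<'E'
from h import *
from scipy.spatial.transform import Rotation as R
s=env.get_state();q=s['tcp_rot'];M=R.from_quat([*q[1:],q[0]]).as_matrix()
print(s['ee_pos'],s['joints'].round(3),'yaw',np.degrees(np.arctan2(M[1,0],M[0,0])))
cv2.imwrite("pics/w3.png",optics.capture('wrist')[:,:,::-1])
E
```

```text
scene [327.2 208.9] [18.7 32.9] bub [327.5 210.6] 65 vial [0.5792 0.0761 0.059 ] diff mm [ 6. -1.  0.]
side [311.5 224.8] [20.2 30.9] bub [308.8 224.1] 48 vial [0.5746 0.077  0.059 ] diff mm [6.2 1.3 0. ]
[0.46814136 0.0647002  0.23991881] [-0.012  0.129  1.734  0.003  1.277 -1.669] yaw 94.9042493982463
```

View pics/w3.png

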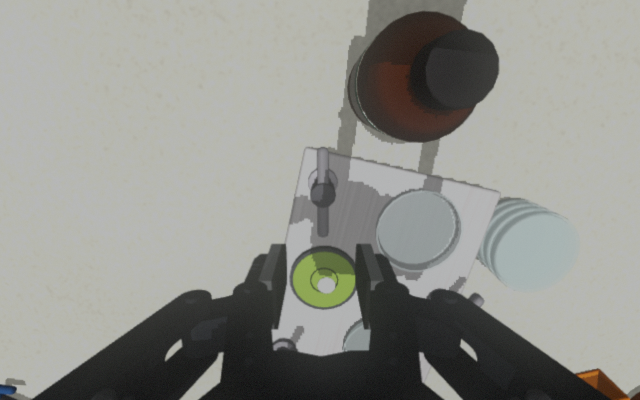

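A's bar runs upright from (323,148) to (323,236) with the hub at (322,192). The vial is visible at (324,278), with the bubble at (326,285).

```bash
python3 look.py wrist;python3 - <<'E'
from h import *
w=optics.camera_params('wrist')
print(at(w,(323,191),.102),(at(w,(323,148),.1)+at(w,(323,237),.1))/2)
E
```

```text
wrist [323.6 278.9] [54.9 62.7] bub [325.8 284.9] 251 vial [0.5733 0.0764 0.059 ] diff mm [7.2 3.1 0. ]
[0.4637843  0.06577036 0.102     ] [0.46730717 0.06610241 0.1       ]
```

Emit:
{"api": "carry_out", "payload": {
  "plan": [
    [[0.4,0.1,-0.15,4,0],[0.4,0.1,-0.15,8,0],[0.4,0.1,-0.15,12,0],[0.4,0.1,-0.15,14,0],[0.4,0.1,-0.15,14,0],[0,0.1,-0.15,14,0],[0,0.1,-0.15,14,0],[0,0.1,-0.15,14,0],[0,0.1,-0.15,14,0]]
  ]
}}

```text
t: 12.3
ee_pos: [0.4676, 0.0665, 0.1009]
tcp_rot: [0.0, 0.676, 0.737, 0.002]
force: [-0.1, 1.5, -6.6]
gripper_width: 0.239
```

Emit:
{"api": "carry_out", "payload": {
  "plan": [
    [[0,0,0,0,7],[0,0,0,0,14],[0,0,0,0,21],[0,0,0,0,28],[0,0,0,0,35],[0,0,0,0,42],[0,0,0,0,49],[0,0,0,0,56],[0,0,0,0,63],[0,0,0,0,70]]
  ]
}}

```text
t: 13.13
ee_pos: [0.4679, 0.0667, 0.1015]
tcp_rot: [-0.001, 0.977, 0.213, 0.003]
force: [-0.1, 0.5, -7.4]
gripper_width: 0.242
```

```bash
python3 look.py scene side;python3 -c "
from h import *
s=env.get_state();print(s['ee_pos'],s['joints'].round(3),s['gripper_width'],s['force'])"
```

```text
scene [327.5 208.6] [19.1 33. ] bub [326.2 209.3] 64 vial [0.5783 0.0769 0.059 ] diff mm [ 1.8 -3.3 -0. ]
side [311.1 224.5] [20.3 30.9] bub [311.7 224. ] 50 vial [0.5757 0.0764 0.059 ] diff mm [-0.1 -2.   0. ]
[0.46792636 0.06665509 0.10145254] [-0.008  0.265  1.948  0.004  0.924 -0.447] 0.24068387813959927 [-0.10808095  1.81190584 -7.15059283]
```

That moved more than expected while held; releasing and measuring it free.

Emit:
{"api": "carry_out", "payload": {
  "plan": [
    [[0.4,0,0,0,0],[0.4,0,0,0,0],[0.4,0,0,0,0],[0.4,0,0,-4,0],[0.4,0,0,-8,0],[0.4,0,0,-12,0],[0.4,0,0,-14,0],[0.4,0,0,-14,0],[0.4,0,0,-14,0],[0.4,0,0,-14,0]]
  ]
}}

```text
t: 14.07
ee_pos: [0.4666, 0.0662, 0.2409]
tcp_rot: [-0.001, 0.976, 0.216, 0.002]
force: [0.0, -0.5, -0.1]
gripper_width: 0.399
```

```bash
python3 look.py scene side;python3 -c "
from h import *
s=env.get_state();print(s['ee_pos'],s['joints'].round(3))"
```

```text
scene [327.2 208.8] [18.8 32.9] bub [327.2 210.3] 65 vial [0.579  0.0762 0.059 ] diff mm [ 5.  -1.6  0. ]
side [311.3 224.7] [20.  31.1] bub [309.9 224. ] 47 vial [0.5751 0.0768 0.059 ] diff mm [ 3.8 -0.1  0. ]
[0.46619489 0.06618927 0.23991662] [-0.009  0.126  1.737  0.003  1.277 -0.446]
```

Emit:
{"api": "carry_out", "payload": {
  "plan": [
    [[0.4,0,0,4,0],[0.4,0,0,8,0],[0.4,0,0,12,0],[0.4,0,0,14,0],[0.4,0,0,14,0],[0,0,0,14,0],[0,0,0,14,0],[0,0,0,14,0],[0,0,0,14,0],[0,0,0,14,7]]
  ]
}}

```text
t: 15.0
ee_pos: [0.4668, 0.067, 0.1005]
tcp_rot: [-0.002, 0.988, 0.155, 0.002]
force: [1.2, 2.8, -9.2]
gripper_width: 0.246
```

Emit:
{"api": "carry_out", "payload": {
  "plan": [
    [[0,0,0,0,7],[0,0,0,0,14],[0,0,0,0,21],[0,0,0,0,28],[0,0,0,0,35],[0,0,0,0,42],[0,0,0,0,49],[0,0,0,0,56],[0,0,0,0,63],[0,0,0,0,68]]
  ]
}}

```text
t: 15.83
ee_pos: [0.468, 0.0676, 0.1013]
tcp_rot: [-0.004, 0.905, -0.426, 0.002]
force: [2.4, 2.7, -9.2]
gripper_width: 0.245
```

Emit:
{"api": "carry_out", "payload": {
  "plan": [
    [[0.4,0,0,0,0],[0.4,0,0,0,0],[0.4,0,0,0,0],[0.4,0,0,-4,0],[0.4,0,0,-8,0],[0.4,0,0,-12,0],[0.4,0,0,-14,0],[0.4,0,0,-14,0],[0.4,0,0,-14,0]]
  ]
}}

```text
t: 16.58
ee_pos: [0.4677, 0.0667, 0.2431]
tcp_rot: [-0.004, 0.905, -0.426, 0.004]
force: [-0.9, -0.9, -0.9]
gripper_width: 0.399
```

```bash
python3 look.py scene side;python3 - <<'E'
from h import *
from scipy.spatial.transform import Rotation as R
s=env.get_state();q=s['tcp_rot'];M=R.from_quat([*q[1:],q[0]]).as_matrix()
print(s['ee_pos'],s['joints'].round(3),'yaw',np.degrees(np.arctan2(M[1,0],M[0,0])))
E
```

```text
scene [327.3 208.7] [18.9 33.1] bub [326.7 210. ] 65 vial [0.5787 0.0764 0.059 ] diff mm [ 4.1 -2.5  0. ]
side [311.2 224.5] [20.2 31.1] bub [310.6 223.9] 50 vial [0.5755 0.0765 0.059 ] diff mm [ 2.3 -0.9  0. ]
[0.46611009 0.06673494 0.24046037] [-0.009  0.124  1.738  0.005  1.275  0.869] yaw -50.43292528297506
```

Emit:
{"api": "carry_out", "payload": {
  "plan": [
    [[0.4,2.5,-2.2,0,7],[0.4,5,-4.5,0,14],[0.4,7.5,-6.8,0,21],[0.4,10,-9,0,28],[0.4,12.5,-11.3,0,35],[0.4,15,-13.5,0,42],[0.4,15.6,-14,0,49],[0.4,15.6,-14,0,56],[0.4,15.6,-14,0,60.5],[0.4,15.6,-14,0,60.5]]
  ]
}}

```text
t: 17.52
ee_pos: [0.6727, 0.0355, 0.2381]
tcp_rot: [0.001, -0.566, 0.824, 0.002]
force: [-0.0, 0.3, -0.0]
gripper_width: 0.393
```

```bash
python3 look.py wrist scene side;python3 - <<'E'
from h import *
from scipy.spatial.transform import Rotation as R
s=env.get_state();q=s['tcp_rot'];M=R.from_quat([*q[1:],q[0]]).as_matrix()
print(s['ee_pos'],s['joints'].round(3),'yaw',np.degrees(np.arctan2(M[1,0],M[0,0])))
cv2.imwrite("pics/w4.png",optics.capture('wrist')[:,:,::-1])
E
```

```text
wrist [316.9 278.8] [55.1 62.8] bub [315.7 278.9] 253 vial [0.5762 0.0765 0.059 ] diff mm [0.3 1.2 0. ]
scene [327.4 208.7] [18.8 33.1] bub [328.2 208.5] 46 vial [0.5787 0.0765 0.059 ] diff mm [-0.5  1.8  0. ]
side [311.  224.6] [20.1 30.8] bub [310.5 224.3] 43 vial [0.5757 0.0768 0.059 ] diff mm [ 1.6 -0.1  0. ]
[0.67276221 0.03569869 0.23977861] [-0.053  0.431  1.299  0.005  1.41   1.88 ] yaw -110.80911495679716
```

View pics/w4.png

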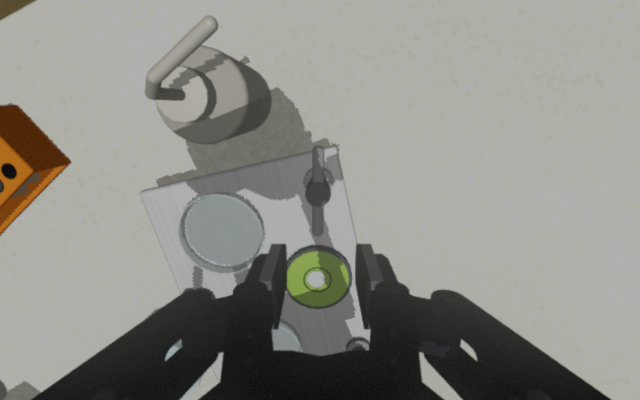

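The bubble at (316,279) now sits concentric in the ring (317,279), and all three cameras agree within 2 mm. No turn of B is needed. I'll back off upward, let it settle and recheck.

Emit:
{"api": "carry_out", "payload": {
  "plan": [
    [[0.4,0,0,-2,0],[0.4,0,0,-4,0],[0.4,0,0,-4,0],[0.4,0,0,-4,0],[0.4,0,0,-4,0],[0.4,0,0,-4,0],[0.4,0,0,-4,0],[0.4,0,0,-4,0],[0.4,0,0,-4,0],[0.4,0,0,-4,0]]
  ]
}}

```text
t: 18.55
ee_pos: [0.6727, 0.0355, 0.2799]
tcp_rot: [0.002, -0.568, 0.823, 0.001]
force: [0.2, 0.9, -0.3]
gripper_width: 0.396
```

```bash
python3 look.py wrist scene side; python3 look.py wrist
```

```text
wrist [317.5 261.1] [50.  56.3] bub [316.3 261.2] 206 vial [0.5761 0.0763 0.059 ] diff mm [0.4 1.4 0. ]
scene [327.4 208.7] [18.6 33.1] bub [328.8 208.4] 39 vial [0.5789 0.0767 0.059 ] diff mm [-0.4  3.   0. ]
side [311.1 224.6] [19.7 31. ] bub [310.1 224.4] 38 vial [0.5756 0.0768 0.059 ] diff mm [2.1 0.8 0. ]
wrist [317.5 261.2] [50.  56.4] bub [316.3 261.3] 207 vial [0.576  0.0764 0.059 ] diff mm [0.4 1.3 0. ]
```

```bash
python3 -c "
from plant import job_done
job_done()"
```

```text
the job is handed in; nothing more can be done
```

I levelled the table and handed the job in at about 19 s of the 64 s allowed. I lowered foot screw C by about 255° (175°, then 80° after a regrasp). I raised screw A by about 145° in two steps and never touched B. At hand-in the gripper was open at about 0.28 m, touching nothing.

**Bubble:** in the last check, the near-overhead wrist camera, the most direct view, put it 1.4 mm from the vial centre (limit 4.5 mm). The two oblique cameras read about 3.0 mm (scene) and 2.2 mm (side), so they disagree with it by 1–2 mm. I think shadow and the ring biased those two.

**Held readings:** one reading taken while gripping A was off because the grip lifted the table. The reading just after the second turn of A was also off, because the bubble had not settled. I remeasured both with the table free and settled.

**Table and surroundings:** the vial's measured position moved by about 2 mm at most, so the table barely shifted. The dishes and the wash bottle looked undisturbed in the last picture. The reagent bottle and dish stack were last seen undisturbed in the picture above A, before it was turned. I did not measure how far any of them moved.

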